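# Fit the top tier on the pizzeria's dip stand

### The job

Pick up the white tray with the four corner holes by its wooden handle and lower it, level, onto the brass-posted stand so that each post comes up through its own corner hole and the tray sits fully home on the four brass collars. Set it down gently rather than dropping it, and leave the blue-rimmed tray without holes where it is.

Things in the scene. Friction and masses are not known exactly. Their poses are not given: they have to be found in the camera images.
- holed_tray: Loose white tray to fit, 170 (x) by 130 mm (y), floor 7 mm, white rim 12 mm high, 0.35 kg. Four 30 mm through holes at x +-60, y +-40 mm. Origin: centre of underside, z up. Handle over the middle: pale wood bar 14 mm thick in x, 70 mm long in y, 50 to 72 mm above the underside, on two thin stems; grip it from above across the 14 mm (fingers close along x). Same after a half turn.
- stand: Fixed stand: dark wood tier 170 (x) by 130 mm (y), two dip pots on it (41 mm high), four brass posts at x +-60, y +-40 mm. Each has a 40 mm round collar, its top 70 mm up, then a spigot tapering from 22 mm to a 6 mm tip 110 mm up. Origin: centre of underside, on the table, z up. Tray home: its underside 70 mm above this origin, centred, x axes parallel (either way round).
- plain_tray: Bystander tray of the same size and handle with white floor but a blue rim and no holes: 170 (x) by 130 mm (y), rim 12 mm high, handle bar 50 to 72 mm up. Loose on the table, not to be moved. Origin: centre of underside, z up.

How it is judged:
By the outcome, as a careful person would: the job done as asked, in the order asked, and still so for the second after the job is handed in, with the robot touching nothing.
It also fails if it takes over 48 s, if anything falls off the work surface, if the arm or the gripper's body presses on something with over 40 N, if the wrist force passes 120 N, or if a joint passes its speed limit or range.

### The arm

A 6-joint arm with a two-finger parallel gripper is mounted at the origin on the work surface. World frame = base frame: x ahead of the robot, y to its left, z up, the work surface at z = 0. Lengths are in mm, angles in degrees, forces in N, time in s.
With the tool pointing down it reaches from about 350 to 850 mm from the base axis. Payload 8.1 kg.
Tool frame: the origin (TCP) lies between the finger pads; the fingertips stand 22 mm ahead of it and the grasp point (between the pads) lies 3 mm ahead of it; z points along the fingers, y is the line along which they close (so a half turn about z gives the same grasp; the last joint's range is limited). The gripper opens to 85 mm and grips with 20 to 120 N. Pads are 22 mm wide; open, the fingers measure 114 mm over their backs; the gripper's body (76 mm by 85 mm) begins 54 mm behind the grasp point. The pads swing forward as they close: fully open they stand 13 mm farther back than shut.
Start: joints at [70.967, 7.471, 85.268, -0, 87.261, -4.893], TCP at [146.559, 581.83, 216.192] pointing down, gripper open.
Joint ranges: [-169.43, 169.43], [-51.17, 129.36], [1.28, 143.12], [-76.62, 256.62], [0, 156.53], [-152.29, 152.29]. Speed limits (degrees/s): [136.94, 136.94, 159.86, 180, 180, 180].

### API

Orientations are given as [roll, pitch, yaw] about the fixed x, y, z axes, in that order (R = Rz(yaw) Ry(pitch) Rx(roll)).
In Python, from bench import sense, snapshot, calibration, hand_in gives the robot as it stands.
- The arm moves only by the shell command python3 -m crank 'ROWS' [FORCE]. ROWS is JSON, a list of rows, each a list of 5 numbers: the shift along the tool's x, y, z in cm, then the turn about the tool's z in rad, then the finger opening in cm, from 0 to 8.54. A call has 1 to 20 rows; each row is the pose to reach, as a shift and turn from the pose commanded when the call began, along the tool's axes at that moment; what a row does not reach only later rows make up. A row lasts 1/10 s, in which the tool goes at most 50 mm and 8.59 degrees, less where a joint would pass 70% of its speed; a pose out of reach is approached as far as the arm can. A call with a gripper value outside its range is refused whole. The fingers move at their own pace and stop on an object; FORCE is the grip in N (left out, the last holds). Time passes only in rows, so rows that repeat a pose let the fingers close. It gives the time, the measured TCP pose, the force, the opening and the grip force at its end, in the units of the state.
- sense(): the state, without advancing time (a new reading comes with each control period).
- snapshot(name): name is "scene" or "top"; returns (picture, depth): 480x640x3 uint8, red, green, blue; 480x640 float32, mm along the optical axis (not along the pixel's ray), 0 where there is no reading.
- calibration(name): a dict with "fovy" (degrees; the focal length in pixels is half the picture's height over the tangent of half this angle, whatever the lens; pixels are square), "cx", "cy" (the principal point, pixels), "rvec" (rotation vector, rad) and "tvec" (3), from world to camera coordinates, as OpenCV has them. Camera axes: x right, y down, z forward; pixel columns grow to the right and rows downward; lengths in mm; the calibration is good to about 2 mm. A picture is of the moment at which its call begins. calibration takes no time and is no camera call.
- hand_in(): hands the job in; it is judged then, once.
The state is a dict: "time": time; "joint_pos": joint angles; "qd": joint speeds; "joint_efforts": joint torques, N m; "tool_pos": TCP position; "tcp_rot": TCP orientation; "ft_force": force on the tool from outside, world axes, zero at the start; "wrist_torque": the same for the moment, N m; "finger_gap": finger opening in mm; "grip_force": force on a finger pad.
Only numpy, scipy, OpenCV 4.12 (cv2) and the standard library are available. Lean on these libraries where they do the work, as an engineer would, in place of code of your own. Each camera call takes 0.05 s, during which the arm holds its last target. There are 200 camera calls.

## Working session

There is one attempt and no reset: what is moved stays moved. The work goes in short steps, Python scripts to look and compute and a shell command to move; the robot and the scene stay as the last step left them, time stands still between calls to the robot, and variables do not carry over. Pictures are saved under pics/ and viewed, at most 10 in all, crops included, and the job is handed in when it is done.

```bash
mkdir -p pics; ls
python3 - <<'E'
from bench import *
import cv2,json
for n in("scene","top"):
    p,d=snapshot(n); cv2.imwrite(f"pics/{n}0.png",p[:,:,::-1]); print(n,calibration(n))
s=sense();print(s)
E
```

```text
pics
scene {'fovy': 50.87766748806266, 'cx': 321.77014710072564, 'cy': 238.31887024915582, 'rvec': array([ 1.78407005,  1.76230868, -0.73103022]), 'tvec': array([  -8.14654254, -382.8146189 , 1237.38653122])}
top {'fovy': 46.320231553152055, 'cx': 322.8883316070695, 'cy': 249.6616605651951, 'rvec': array([ 2.16382428, -2.09657815,  0.20904587]), 'tvec': array([ -21.32109537,  543.7420912 , 1050.90290662])}
{'time': 0.1, 'joint_pos': array([ 7.09678086e+01,  7.51073548e+00,  8.53228657e+01,  9.57046002e-05,
        8.72632499e+01, -4.89512582e+00]), 'qd': array([ 0.06893887, -0.09874014, -0.19027831, -0.02400485, -0.08693282,
        0.03518464]), 'joint_efforts': array([ 1.82257805e-03, -5.70946276e+01, -5.01942372e+01, -8.28036264e-05,
        7.99586065e-03,  8.50762490e-05]), 'tool_pos': array([146.37140671, 581.32814065, 215.25151234]), 'tcp_rot': array([-1.79903510e+02, -8.35974758e-03,  1.65862923e+02]), 'ft_force': array([ 1.33567584, -0.36046694,  0.29558518]), 'wrist_torque': array([ 0.00379454, -0.0216955 , -0.01454673]), 'grip_force': 0.0, 'finger_gap': 85.33002483575565}
```

View pics/top0.png

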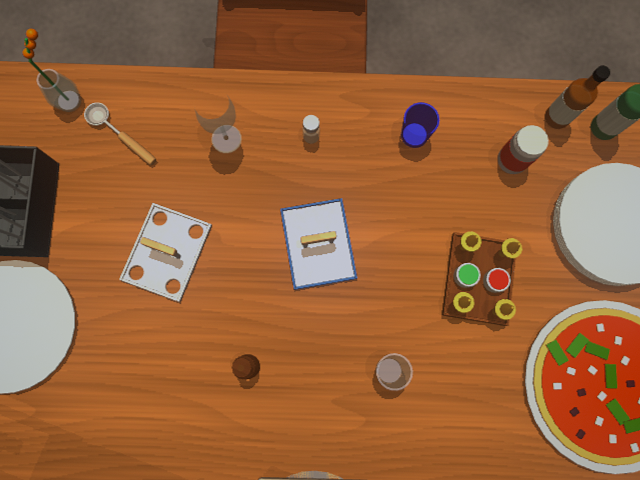

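View pics/scene0.png

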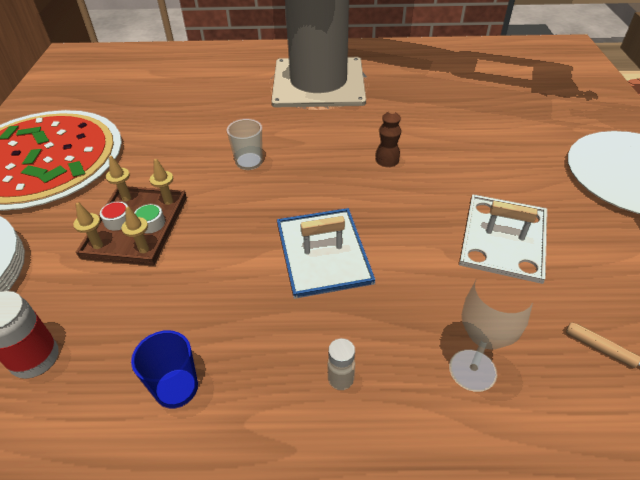

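The top view shows the holed tray around (166,253) with holes at about (159,218), (196,231), (136,272) and (172,286). The plain tray is at (318,243). The stand's posts are at about (471,241), (512,248), (464,302) and (505,310), and a wine glass stands near (226,138). In the scene view the stand is at (133,222) and the holed tray at (505,237).

```bash
cat > h.py <<'E'
import numpy as np,cv2
from bench import *
def cam(n):
    c=calibration(n); f=240/np.tan(np.radians(c["fovy"]/2))
    return f,c["cx"],c["cy"],cv2.Rodrigues(c["rvec"])[0],c["tvec"]
def rays(n,uv):
    f,cx,cy,R,t=cam(n); uv=np.atleast_2d(uv).astype(float)
    d=np.c_[(uv-[cx,cy])/f,np.ones(len(uv))]
    return -R.T@t,d@R
def plane(n,uv,z):
    o,d=rays(n,uv); return o+d*((z-o[2])/d[:,2])[:,None]
def pts(n,d,mask):
    v,u=np.nonzero(mask&(d>0)); o,r=rays(n,np.c_[u,v]); return o+r*d[v,u][:,None],np.c_[u,v]
def proj(n,p):
    f,cx,cy,R,t=cam(n); q=np.atleast_2d(p)@R.T+t; return q[:,:2]/q[:,2:]*f+[cx,cy]
def fit(P):  # 4 xy points -> centre, yaw of the 120-long axis, sides
    P=np.asarray(P)[:,:2]; c=P.mean(0); a=np.arctan2(*(P-c).T[::-1]); P=P[np.argsort(a)]
    e=np.roll(P,-1,0)-P; L=np.hypot(*e.T)
    i=0 if L[0]>L[1] else 1; v=e[i]-e[i+2]
    return c.round(1),np.degrees(np.arctan2(v[1],v[0])).round(2),L.round(1)
E
python3 - <<'E'
from h import *
seeds={"top":([(159,218),(196,231),(136,272),(172,286)],[(471,241),(512,248),(464,302),(505,310)]),
"scene":([(484,208),(477,255),(528,265),(543,222)],[(117,175),(161,172),(87,220),(134,224)])}
for n,(hs,ps) in seeds.items():
    im,d=snapshot(n); hsv=cv2.cvtColor(im,cv2.COLOR_RGB2HSV)
    o=(hsv[...,1]>70).astype(np.uint8)
    k,lab,st,ce=cv2.connectedComponentsWithStats(o,connectivity=4)
    H=[]
    for u,v in hs:
        l=lab[v,u]; 
        if l: print(n,"hole",ce[l].round(1),st[l]); H.append(plane(n,ce[l],4)[0])
    print("tray",np.round(H,1).tolist(),fit(H) if len(H)==4 else '')
    y=((hsv[...,0]>20)&(hsv[...,0]<34)&(hsv[...,1]>120))
    C=[]
    for u,v in ps:
        m=np.zeros(y.shape,bool); m[v-28:v+30,u-22:u+22]=1
        P,uv=pts(n,d,m&y); s=np.abs(P[:,2]-70)<4
        Q=plane(n,uv[s],70)[:,:2].astype(np.float32)
        c,r=cv2.minEnclosingCircle(Q); C.append(c); print("collar",np.round(c,1),round(r,1),s.sum(),"maxz",P[:,2].max().round(1),"med",np.median(P[s,2]).round(1))
    print("stand",fit(C))
    # bar: points at z 68..76 near tray
    m=np.zeros(y.shape,bool); x0,y0=np.min(hs,0);x1,y1=np.max(hs,0); m[y0-20:y1+20,x0-20:x1+20]=1
    P,_=pts(n,d,m); P=P[np.abs(P[:,2]-72)<5]
    if len(P): print("bar",len(P),cv2.minAreaRect(P[:,:2].astype(np.float32)),np.median(P[:,2]))
E
```

```text
top hole [159.4 218.3] [153 212  14  14 157]
top hole [195.5 231.4] [189 225  14  14 159]
top hole [136.1 272.4] [129 266  15  14 164]
top hole [172.6 286. ] [166 279  14  15 169]
tray [[607.2, 333.8, 4.0], [582.2, 257.9, 4.0], [493.6, 371.3, 4.0], [468.4, 295.7, 4.0]] (array([537.9, 314.7]), np.float64(-18.33), array([119.9,  80. , 119.7,  79.7]))
collar [ 567.4 -289.2] 19.6 191 maxz 108.5 med 69.6
collar [ 556.4 -368.4] 19.7 190 maxz 109.4 med 69.7
collar [ 448.6 -273.1] 19.7 217 maxz 111.0 med 69.5
collar [ 437.6 -352.4] 19.7 201 maxz 108.9 med 70.1
stand (array([ 502.5, -320.8]), np.float64(-7.71), array([119.9,  80. , 119.9,  80.1]))
bar 250 ((537.7880859375, 314.22930908203125), (70.34016418457031, 13.890737533569336), 71.43699645996094) 71.05638825990025
scene hole [509.9 210.9] [476 201  63  22 753]
scene hole [476.6 256. ] [468 251  18  11 150]
scene hole [527.5 266.9] [519 262  18  11 157]
tray [[476.7, 341.0, 4.0], [583.5, 258.2, 4.0], [608.6, 334.0, 4.0]] 
collar [ 438.5 -352.3] 19.9 131 maxz 80.7 med 70.2
collar [ 448.8 -272.8] 19.6 138 maxz 78.6 med 70.2
collar [ 556.5 -368.4] 19.6 175 maxz 80.0 med 70.1
collar [ 568.1 -289.2] 19.2 183 maxz 81.5 med 70.2
stand (array([ 503. , -320.7]), np.float64(-7.81), array([119. ,  80. , 120.4,  80.2]))
bar 316 ((538.3897094726562, 314.12115478515625), (68.13285827636719, 18.537954330444336), 71.53124237060547) 70.79204580555341
```

```bash
python3 -m crank '[[-1,-0.4,0,0.04,8.5],[-4,-1.5,0,0.15,8.5],[-7,-2.6,0,0.27,8.5],[-10,-3.7,0,0.38,8.5],[-13,-4.8,0,0.5,8.5],[-16,-5.9,0,0.62,8.5],[-20,-7.4,0,0.75,8.5],[-24,-8.8,0,0.88,8.5],[-28,-10.3,0,1.02,8.5],[-32,-11.8,0,1.16,8.5],[-36,-13.2,0,1.3,8.5],[-39,-14.4,0,1.42,8.5],[-42,-15.5,0,1.54,8.5],[-43.5,-16,0,1.61,8.5],[-44.3,-16.3,0,1.64,8.5],[-44.49,-16.37,0,1.645,8.5],[-44.49,-16.37,0,1.645,8.5],[-44.49,-16.37,0,1.645,8.5],[-44.49,-16.37,0,1.645,8.5],[-44.49,-16.37,0,1.645,8.5]]' 40
```

```text
time: 2.2
tool_pos: [537.4, 315.0, 216.3]
tcp_rot: [180.0, -0.0, 71.7]
ft_force: [0.3, -0.0, 1.1]
finger_gap: 84.9
grip_force: 0.0
```

```bash
python3 -m crank '[[0,0,1,0,8.5],[0,0,3,0,8.5],[0,0,5.5,0,8.5],[0,0,8,0,8.5],[0,0,10.5,0,8.5],[0,0,12.5,0,8.5],[0,0,14,0,8.5],[0,0,14.8,0,8.5],[0,0,15.2,0,8.5],[0,0,15.2,0,8.5],[0,0,15.2,0,5],[0,0,15.2,0,3],[0,0,15.2,0,2],[0,0,15.2,0,1.5],[0,0,15.2,0,1],[0,0,15.2,0,0.5],[0,0,15.2,0,0.5],[0,0,15.2,0,0.5],[0,0,15.2,0,0.5],[0,0,15.2,0,0.5]]' 60
```

```text
time: 4.2
tool_pos: [538.0, 314.4, 64.2]
tcp_rot: [-180.0, 0.0, 71.6]
ft_force: [0.0, 0.5, -0.6]
finger_gap: 5.0
grip_force: 0.0
```

The fingers closed to 5 mm with no grip force, so they missed the bar. I'll look before moving again.

Run:
```python
from h import *
s=sense(); print(s["tool_pos"],s["finger_gap"],s["grip_force"])
a,_=snapshot("scene"); b,_=snapshot("top")
A=cv2.resize(a[130:330,400:640],None,fx=1.66,fy=1.66); B=cv2.resize(b[150:350,60:300],None,fx=1.66,fy=1.66)
cv2.imwrite("pics/g1.png",np.hstack([A,B])[:,:,::-1])
```

```text
[537.97572961 314.39703154  64.15203205] 4.980887157401306 0.0
```

View pics/g1.png

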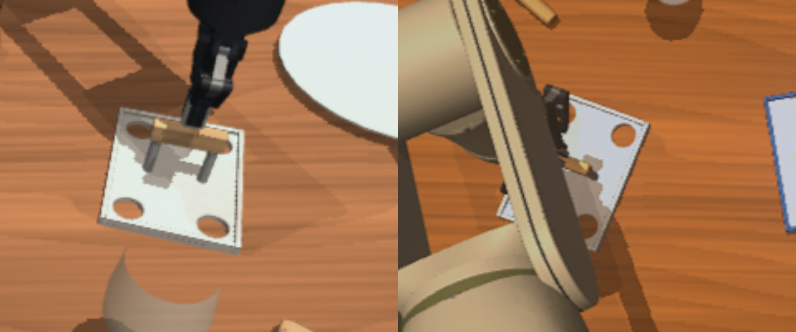

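The tray has not moved: its holes are still at (477,255) and (528,266) in the scene view. The gripper's tip appears behind the bar at about (517,205). I'll compare that with where the reported TCP projects.

Run:
```python
from h import *
s=sense(); p=s["tool_pos"]; print({k:np.round(v,1) for k,v in s.items()})
for n in("scene","top"): print(n,"tcp,tip px",proj(n,[p,p-[0,0,22],[538,314.4,72]]).round(1).tolist())
im,d=snapshot("scene"); hsv=cv2.cvtColor(im,cv2.COLOR_RGB2HSV)
m=np.zeros(d.shape,bool); m[90:300,440:600]=1
P,uv=pts("scene",d,m&(hsv[...,2]<80))
for z in range(30,150,15):
    q=(P[:,2]>z)&(P[:,2]<z+15); 
    if q.sum()>5: print(z,q.sum(),P[q].min(0).round(),P[q].max(0).round(),P[q].mean(0).round())
cv2.imwrite("pics/g2.png",cv2.resize(im[100:280,420:600],(600,600),interpolation=cv2.INTER_CUBIC)[:,:,::-1])
```

```text
{'time': np.float64(4.3), 'joint_pos': array([25.6, 17.7, 89.9,  0. , 72.4, 44. ]), 'qd': array([-0. ,  0. ,  0. , -0.1, -0.1, -0.1]), 'joint_efforts': array([ -0. , -62.3, -46.4,  -0. ,   0. ,  -0. ]), 'tool_pos': array([538. , 314.4,  64.2]), 'tcp_rot': array([-180. ,    0. ,   71.6]), 'ft_force': array([-0.1,  0.4, -0.7]), 'wrist_torque': array([ 0., -0., -0.]), 'grip_force': np.float64(0.0), 'finger_gap': np.float64(4.9)}
scene tcp,tip px [[512.9, 209.5], [509.5, 219.4], [514.2, 205.9]]
top tcp,tip px [[158.0, 246.1], [161.1, 248.2], [156.9, 245.4]]
45 6 [534. 285.  46.] [551. 337.  50.] [545. 319.  47.]
75 23 [533. 303.  79.] [555. 315.  90.] [549. 308.  87.]
90 104 [526. 300.  90.] [558. 320. 105.] [551. 309.  98.]
105 50 [533. 300. 105.] [557. 315. 113.] [551. 307. 109.]
120 74 [531. 291. 122.] [578. 312. 135.] [565. 301. 130.]
135 117 [529. 287. 135.] [590. 324. 150.] [567. 299. 144.]
```

View pics/g2.png

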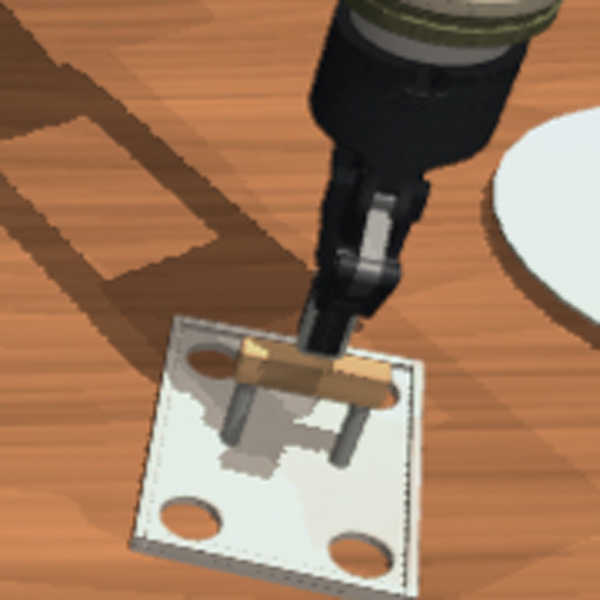

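Run:
```python
from h import *
im,d=snapshot("scene")
for u in (515,518,521,524):
    for v in range(166,214,4):
        o,r=rays("scene",(u,v)); print(u,v,(o+r[0]*d[v,u]).round(),im[v,u])
im,d=snapshot("top"); m=np.zeros(d.shape,bool); m[195:285,100:200]=1
P,uv=pts("top",d,m)
for z in range(40,160,10):
    q=(P[:,2]>z)&(P[:,2]<z+10)
    if q.sum()>3: print(z,q.sum(),P[q].min(0).round(),P[q].max(0).round())
```

```text
515 166 [339. 389.  -3.] [135  90  60]
515 170 [541. 295. 148.] [114  76  51]
515 174 [549. 293. 146.] [69 47 34]
515 178 [532. 304. 125.] [50 36 28]
515 182 [547. 299. 129.] [41 34 31]
515 186 [562. 293. 134.] [17 18 20]
515 190 [571. 291. 134.] [16 17 18]
515 194 [552. 302. 109.] [36 37 36]
515 198 [554. 303. 103.] [20 21 23]
515 202 [551. 307.  92.] [21 22 24]
515 206 [548. 310.  81.] [85 79 71]
515 210 [545. 314.  70.] [118  92  65]
518 166 [551. 293. 162.] [18 19 21]
518 170 [551. 295. 155.] [19 20 22]
518 174 [551. 297. 148.] [20 21 23]
518 178 [552. 298. 141.] [20 21 22]
518 182 [575. 289. 152.] [15 15 17]
518 186 [587. 285. 155.] [13 14 16]
518 190 [578. 292. 139.] [15 16 18]
518 194 [553. 306. 111.] [20 22 23]
518 198 [550. 310. 100.] [26 26 28]
518 202 [552. 311.  93.] [21 22 23]
518 206 [553. 313.  85.] [49 48 46]
518 210 [547. 318.  71.] [131 101  72]
521 166 [548. 299. 160.] [16 15 19]
521 170 [553. 298. 157.] [18 19 21]
521 174 [551. 302. 147.] [46 46 45]
521 178 [588. 285. 170.] [38 38 40]
521 182 [594. 284. 168.] [23 24 25]
521 186 [590. 288. 157.] [14 15 17]
521 190 
[... 397 characters left out ...]
6 [592. 291. 159.] [24 25 25]
524 190 [581. 299. 142.] [19 20 21]
524 194 [557. 314. 113.] [18 19 20]
524 198 [548. 320.  98.] [64 65 62]
524 202 [550. 321.  91.] [129 111  96]
524 206 [472. 365.  11.] [149 127  99]
524 210 [550. 326.  74.] [223 182 127]
50 11 [522. 281.  54.] [533. 312.  60.]
60 52 [522. 281.  60.] [542. 318.  70.]
70 76 [522. 281.  70.] [543. 317.  80.]
80 14 [527. 302.  84.] [550. 311.  90.]
90 16 [528. 302.  91.] [552. 309. 100.]
100 12 [529. 301. 100.] [550. 306. 108.]
110 10 [538. 299. 110.] [549. 308. 119.]
120 21 [540. 292. 121.] [569. 304. 130.]
130 32 [540. 290. 130.] [573. 302. 140.]
140 39 [539. 288. 141.] [580. 299. 150.]
150 39 [549. 286. 150.] [587. 301. 159.]
```

The fingers are shut with their tips at z ≈ 79, just above the bar's top at 72. The reported tip height is 42, so the reported TCP and the visible fingers disagree in height. I'll raise the tool and measure the offset carefully.

```bash
python3 -m crank '[[0,0,-1,0,0.5],[0,0,-3,0,0.5],[0,0,-5,0,0.5],[0,0,-6.5,0,0.5],[0,0,-7,0,0.5],[0,0,-7,0,0.5],[0,0,-7,0,0.5]]'
cat > tip.py <<'E'
from h import *
s=sense(); p=s["tool_pos"]; print(p.round(1),s["finger_gap"])
im,d=snapshot("scene")
cv2.imwrite("pics/t%d.png"%int(s["time"]*100),cv2.resize(im[60:280,400:620],(600,600),interpolation=cv2.INTER_CUBIC)[:,:,::-1])
m=np.ones(d.shape,bool)
P,uv=pts("scene",d,m); q=(np.hypot(*(P[:,:2]-p[:2]).T)<60)&(P[:,2]>78)
P,uv=P[q],uv[q]
for z in range(78,200,6):
    k=(P[:,2]>=z)&(P[:,2]<z+6)
    if k.sum()>2: print(z,k.sum(),P[k].min(0).round(),P[k].max(0).round(),uv[k].mean(0).round(1))
E
python3 tip.py; ls pics
```

```text
time: 5.15
tool_pos: [537.5, 314.2, 133.3]
tcp_rot: [-180.0, 0.0, 71.6]
ft_force: [-0.5, -0.6, -0.8]
finger_gap: 4.8
grip_force: 0.0
[537.5 314.2 133.3] 4.792781342845499
144 15 [542. 303. 147.] [550. 320. 150.] [526.7 171.2]
150 28 [531. 300. 150.] [552. 321. 156.] [525.8 169. ]
156 60 [527. 300. 156.] [556. 321. 162.] [527.7 167.1]
162 58 [528. 301. 162.] [557. 321. 168.] [528.4 163.4]
168 64 [526. 301. 168.] [556. 322. 174.] [529.4 160.4]
174 55 [528. 300. 174.] [556. 321. 180.] [530.8 157.6]
180 30 [526. 301. 180.] [558. 315. 183.] [532.  155.3]
186 10 [524. 298. 187.] [549. 306. 191.] [526.2 143.5]
192 40 [525. 292. 193.] [574. 314. 198.] [532.4 151.2]
198 69 [540. 290. 198.] [577. 314. 204.] [534.3 151.2]
g1.png
g2.png
scene0.png
t515.png
top0.png
```

The tip sits at z ≈ 147 and the sensor implies 111, so the fingers are really about 36 mm higher than reported; x and y agree. For the grasp I'll aim for a reported TCP z of 28, and stop 20 mm short to check.

```bash
python3 -m crank '[[0,0,0,0,8.5],[0,0,0,0,8.5],[0,0,0,0,8.5],[0,0,0,0,8.5],[0,0,0,0,8.5],[0,0,0,0,8.5],[0,0,1,0,8.5],[0,0,3,0,8.5],[0,0,5,0,8.5],[0,0,7,0,8.5],[0,0,8,0,8.5],[0,0,8.5,0,8.5],[0,0,8.6,0,8.5],[0,0,8.6,0,8.5]]'
python3 tip.py >/dev/null
python3 - <<'E'
from h import *
s=sense(); p=s["tool_pos"]; print(p.round(1),s["finger_gap"])
im,d=snapshot("scene"); P,uv=pts("scene",d,np.ones(d.shape,bool))
q=(np.hypot(*(P[:,:2]-p[:2]).T)<75)&(P[:,2]>25)&(P[:,2]<110); P=P[q]; C=im[uv[q][:,1],uv[q][:,0]]
e=(P[:,:2]-[538,314.4])@np.array([.949,-.316])
for z in range(25,110,6):
    k=(P[:,2]>=z)&(P[:,2]<z+6)&(e>20)
    if k.sum()>2: print(z,k.sum(),"along tray x",e[k].min().round(),e[k].max().round(),P[k].mean(0).round(),C[k].mean(0).round())
E
ls pics
```

```text
time: 6.6
tool_pos: [538.5, 314.7, 49.0]
tcp_rot: [180.0, -0.0, 71.6]
ft_force: [0.3, -0.1, 0.7]
finger_gap: 85.2
grip_force: 0.0
[538.7 314.8  49.3] 84.90757104298818
73 10 along tray x 48.0 50.0 [585. 297.  78.] [122. 121. 114.]
79 21 along tray x 45.0 57.0 [586. 297.  82.] [98. 98. 92.]
85 45 along tray x 46.0 59.0 [589. 296.  88.] [54. 54. 51.]
91 50 along tray x 45.0 59.0 [590. 296.  94.] [45. 44. 43.]
97 44 along tray x 46.0 60.0 [589. 296. 100.] [46. 46. 45.]
103 47 along tray x 49.0 59.0 [591. 296. 106.] [32. 32. 32.]
109 3 along tray x 52.0 57.0 [589. 294. 110.] [43. 41. 38.]
g1.png
g2.png
scene0.png
t515.png
t660.png
top0.png
```

The open tips are at z ≈ 76, exactly where the 36 mm offset plus the 13 mm swing puts them. I'll descend the last 20 mm and close.

```bash
python3 -m crank '[[0,0,0.5,0,8.5],[0,0,1.2,0,8.5],[0,0,1.8,0,8.5],[0,0,2,0,8.5],[0,0,2,0,8.5],[0,0,2,0,5],[0,0,2,0,3],[0,0,2,0,2],[0,0,2,0,1],[0,0,2,0,0.5],[0,0,2,0,0.5],[0,0,2,0,0.5],[0,0,2,0,0.5],[0,0,2,0,0.5]]' 70
```

```text
time: 8.1
tool_pos: [538.2, 314.5, 28.6]
tcp_rot: [180.0, -0.0, 71.6]
ft_force: [-0.9, 0.1, 3.9]
finger_gap: 12.6
grip_force: 69.1
```

```bash
python3 -m crank '[[0,0,-0.3,0,0.5],[0,0,-1,0,0.5],[0,0,-2.5,0,0.5],[0,0,-4.5,0,0.5],[0,0,-7,0,0.5],[0,0,-9.5,0,0.5],[0,0,-12,0,0.5],[0,0,-14,0,0.5],[0,0,-15.3,0,0.5],[0,0,-16,0,0.5],[0,0,-16,0,0.5],[0,0,-16,0,0.5],[0,0,-16,0,0.5]]' 70
python3 - <<'E'
from h import *
im,d=snapshot("scene"); print(sense()["tool_pos"])
cv2.imwrite("pics/lift.png",im[:,:,::-1])
P,uv=pts("scene",d,np.ones(d.shape,bool)); hsv=cv2.cvtColor(im,cv2.COLOR_RGB2HSV)[uv[:,1],uv[:,0]]
q=(np.hypot(*(P[:,:2]-[538,314.4]).T)<110)&(P[:,2]>140)&(P[:,2]<195)&(hsv[:,1]<40)&(hsv[:,2]>150)
P=P[q]; r=P-[538,314.4,0]; A=np.c_[r[:,:2],np.ones(len(r))]
w=np.ones(len(P),bool)
for _ in range(5):
    c=np.linalg.lstsq(A[w],P[w,2],rcond=None)[0]; w=np.abs(A@c-P[:,2])<4
print(len(P),w.sum(),"floor plane slopes mrad",c[:2]*1e3,"z",c[2])
E
```

```text
time: 9.4
tool_pos: [537.2, 314.0, 186.5]
tcp_rot: [-179.9, 0.1, 71.6]
ft_force: [-1.0, 0.6, -3.9]
finger_gap: 13.1
grip_force: 68.4
[537.2477985 314.0442506 186.5987084]
3792 3303 floor plane slopes mrad [ 4.11183946 -3.02209578] z 164.51823863546596
```

View pics/lift.png

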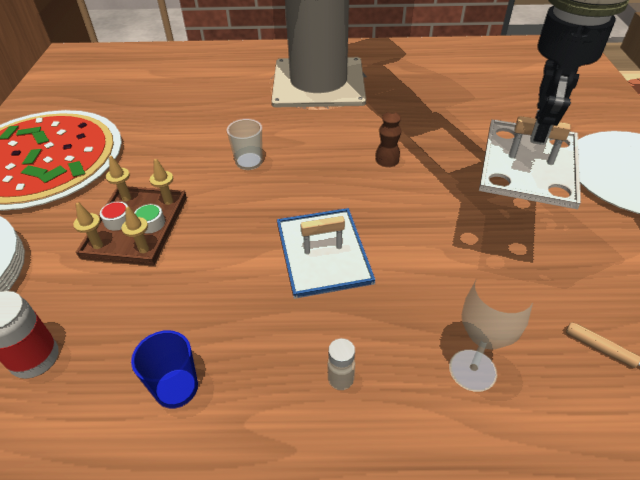

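The tray is held level with its underside at about z 157, near (535,165) in the scene view. Next I'll carry it over the stand in two stages.

```bash
python3 -m crank '[[-0.3,0.08,0,0,0.5],[-1,0.27,0,0,0.5],[-2.2,0.6,0,0,0.5],[-4,1.09,0,0,0.5],[-6,1.63,0,0,0.5],[-8,2.18,0,0,0.5],[-10,2.72,0,0,0.5],[-12,3.26,0,0,0.5],[-14,3.81,0,0,0.5],[-16,4.35,0,0,0.5],[-18,4.9,0,0,0.5],[-20,5.44,0,0,0.5],[-22,5.98,0,0,0.5],[-24,6.53,0,0,0.5],[-26,7.07,0,0,0.5],[-28,7.62,0,0,0.5],[-29.5,8.02,0,0,0.5],[-30.5,8.3,0,0,0.5],[-31,8.43,0,0,0.5],[-31,8.43,0,0,0.5]]' 70
python3 -m crank '[[-0.3,0.08,0,0,0.5],[-1,0.27,0,-0.005,0.5],[-2.2,0.6,0,-0.01,0.5],[-4,1.09,0,-0.02,0.5],[-6,1.63,0,-0.03,0.5],[-8,2.18,0,-0.045,0.5],[-10,2.72,0,-0.06,0.5],[-12,3.26,0,-0.075,0.5],[-14,3.81,0,-0.09,0.5],[-16,4.35,0,-0.105,0.5],[-18,4.9,0,-0.12,0.5],[-20,5.44,0,-0.135,0.5],[-22,5.98,0,-0.15,0.5],[-24,6.53,0,-0.16,0.5],[-26,7.07,0,-0.17,0.5],[-28,7.62,0,-0.18,0.5],[-29.3,7.97,0,-0.184,0.5],[-30.1,8.19,0,-0.186,0.5],[-30.39,8.27,0,-0.186,0.5],[-30.39,8.27,0,-0.186,0.5]]' 70
python3 -m crank '[[0,0,0,0,0.5],[0,0,0,0,0.5],[0,0,0,0,0.5]]'
python3 - <<'E'
from h import *
s=sense(); print(s["tool_pos"],s["tcp_rot"])
for n in("scene","top"):
    im,d=snapshot(n); cv2.imwrite(f"pics/over_{n}.png",im[:,:,::-1])
a=cv2.imread("pics/over_scene.png")[60:320,0:320]; b=cv2.imread("pics/over_top.png")[150:410,320:640]
cv2.imwrite("pics/over.png",cv2.resize(np.hstack([a,b]),(800,325)))
E
```

```text
time: 11.45
tool_pos: [520.1, -6.9, 188.2]
tcp_rot: [180.0, -0.0, 71.6]
ft_force: [0.7, 0.9, -3.5]
finger_gap: 12.6
grip_force: 68.3
time: 13.45
tool_pos: [502.7, -320.8, 188.1]
tcp_rot: [-180.0, -0.0, 82.3]
ft_force: [-0.4, 0.4, -3.6]
finger_gap: 12.8
grip_force: 68.3
time: 13.75
tool_pos: [502.9, -320.2, 188.3]
tcp_rot: [180.0, -0.0, 82.3]
ft_force: [-0.0, -0.4, -2.9]
finger_gap: 13.2
grip_force: 68.3
[ 502.92765878 -320.24976503  188.27843433] [ 1.79998283e+02 -3.29480750e-03  8.23091632e+01]
```

View pics/over.png

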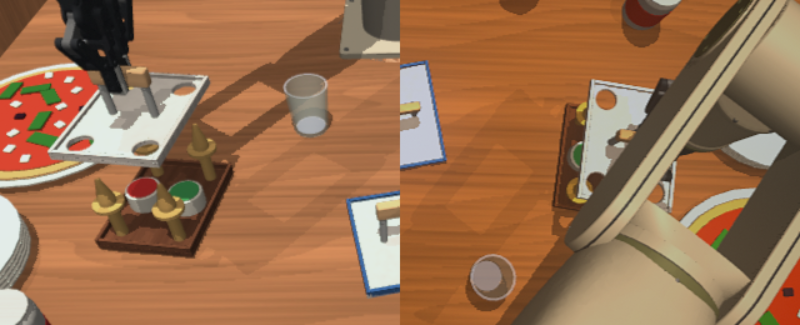

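The tray hangs level above the stand; in this crop its holes are at about (184,90), (80,143) and (146,148). I'll measure the hole offsets from the post axes before lowering.

```bash
cat > chk.py <<'E'
from h import *
import sys
zu=float(sys.argv[1]); a=np.radians(-7.75); c=np.array([502.8,-320.8])
H=[c+np.array([[np.cos(a),-np.sin(a)],[np.sin(a),np.cos(a)]])@v for v in([60,40],[60,-40],[-60,-40],[-60,40])]
for n in("scene","top"):
    im,d=snapshot(n); hsv=cv2.cvtColor(im,cv2.COLOR_RGB2HSV)
    P,uv=pts(n,d,np.ones(d.shape,bool)); Z=np.zeros(d.shape); Z[uv[:,1],uv[:,0]]=P[:,2]
    white=((hsv[...,1]<45)&(hsv[...,2]>110)).astype(np.uint8)
    fl=(white>0)&(np.abs(Z-zu-7)<6); print(n,"floor z",np.median(Z[fl]).round(1))
    k,lab,st,ce=cv2.connectedComponentsWithStats((Z<zu-8).astype(np.uint8),connectivity=4)
    for h in H:
        q=proj(n,[*h,zu+4])[0]; u,v=q.round().astype(int)
        if not(0<=u<640 and 0<=v<480): continue
        l=lab[v,u]
        print(q.round(1),l, (ce[l].round(1),st[l][2:], (plane(n,ce[l],zu+4)[0][:2]-h).round(1)) if l and st[l][4]<900 else '')
E
python3 chk.py 157.5
```

```text
scene floor z 166.9
[116.3 180.2] 72 (array([116.4, 179.8]), array([ 20,  10, 135], dtype=int32), array([-0.7, -0.1]))
[ 64.2 176.3] 70 (array([ 64.1, 176. ]), array([ 20,   9, 123], dtype=int32), array([-0.7, -0.3]))
[ 99.8 129.9] 0 
[146.9 132.9] 48 (array([147. , 132.5]), array([17,  8, 89], dtype=int32), array([-1.1, -0. ]))
top floor z 166.7
[484.3 230.5] 29 (array([483.8, 229.5]), array([ 16,  16, 198], dtype=int32), array([1.7, 0.9]))
[528.9 237.8] 0 
[522.2 304.5] 69 (array([524.3, 305.2]), array([ 12,  15, 117], dtype=int32), array([-1.1, -3.7]))
[476.6 296.8] 68 (array([474.3, 294.3]), array([ 14,  16, 139], dtype=int32), array([4.3, 3.9]))
```

The holes sit within about 1 mm of the post axes, and the underside is at z ≈ 160, so it is about 90 mm down to home. I'll lower 85 mm first.

```bash
python3 -m crank '[[0,0,0.3,0,0.5],[0,0,1,0,0.5],[0,0,2,0,0.5],[0,0,3,0,0.5],[0,0,4,0,0.5],[0,0,4.6,0,0.5],[0,0,5.2,0,0.5],[0,0,5.8,0,0.5],[0,0,6.3,0,0.5],[0,0,6.8,0,0.5],[0,0,7.3,0,0.5],[0,0,7.7,0,0.5],[0,0,8,0,0.5],[0,0,8.3,0,0.5],[0,0,8.5,0,0.5],[0,0,8.5,0,0.5],[0,0,8.5,0,0.5]]' 70; python3 chk.py 75
```

```text
time: 15.65
tool_pos: [502.8, -320.9, 103.3]
tcp_rot: [180.0, 0.0, 82.3]
ft_force: [-0.3, 0.4, -3.8]
finger_gap: 12.9
grip_force: 68.3
scene floor z 82.1
[132.6 221.4] 0 
[ 84.2 217.4] 0 
[115.4 170.2] 0 
[159.5 173.4] 0 
top floor z 82.1
[471.5 239.7] 0 
[512.8 246.6] 0 
[506.2 308.3] 0 
[464.1 301.2] 0
```

No contact so far, and the underside is at about 75. I'll take the last 5 mm slowly.

```bash
python3 -m crank '[[0,0,0.1,0,0.5],[0,0,0.2,0,0.5],[0,0,0.3,0,0.5],[0,0,0.35,0,0.5],[0,0,0.4,0,0.5],[0,0,0.4,0,0.5],[0,0,0.4,0,0.5]]'; python3 -m crank '[[0,0,0.03,0,0.5],[0,0,0.06,0,0.5],[0,0,0.09,0,0.5],[0,0,0.12,0,0.5],[0,0,0.12,0,0.5],[0,0,0.12,0,0.5]]'
```

```text
time: 16.45
tool_pos: [502.8, -320.9, 99.2]
tcp_rot: [180.0, 0.0, 82.3]
ft_force: [-0.0, 0.8, -3.1]
finger_gap: 13.0
grip_force: 68.3
time: 17.05
tool_pos: [502.8, -320.9, 98.5]
tcp_rot: [180.0, 0.0, 82.3]
ft_force: [-3.4, 1.4, 4.5]
finger_gap: 12.8
grip_force: 69.3
```

Contact: the stand is carrying the tray. I'll release and look.

```bash
python3 -m crank '[[0,0,0,0,1.2],[0,0,0,0,1.4],[0,0,0,0,1.6],[0,0,0,0,2],[0,0,0,0,3],[0,0,0,0,4.5],[0,0,0,0,6],[0,0,0,0,6],[0,0,0,0,6]]'; python3 -m crank '[[0,0,-0.5,0,6],[0,0,-2,0,6],[0,0,-4,0,6],[0,0,-7,0,6],[0,0,-10,0,6],[0,0,-13,0,6],[0,0,-15,0,6],[0,0,-16,0,6],[0,0,-16,0,6]]'
python3 - <<'E'
from h import *
im,d=snapshot("scene"); a=im[130:290,40:240]
P,uv=pts("scene",d,np.ones(d.shape,bool)); hsv=cv2.cvtColor(im,cv2.COLOR_RGB2HSV)[uv[:,1],uv[:,0]]
q=(np.abs(P[:,0]-502.8)<90)&(np.abs(P[:,1]+320.8)<75)&(P[:,2]>60)&(P[:,2]<100)&(hsv[:,1]<40)&(hsv[:,2]>120)
P=P[q];A=np.c_[P[:,:2]-[502.8,-320.8],np.ones(len(P))];w=np.ones(len(P),bool)
for _ in range(6):
    c=np.linalg.lstsq(A[w],P[w,2],rcond=None)[0]; w=np.abs(A@c-P[:,2])<2.5
print(w.sum(),c[:2]*1e3,"floor z",c[2])
cv2.imwrite("pics/end.png",cv2.resize(a,(750,600),interpolation=cv2.INTER_CUBIC)[:,:,::-1])
E
```

```text
time: 17.95
tool_pos: [502.8, -320.8, 98.0]
tcp_rot: [180.0, 0.0, 82.3]
ft_force: [-0.2, -0.2, -0.2]
finger_gap: 60.1
grip_force: 0.0
time: 18.85
tool_pos: [503.6, -321.5, 260.7]
tcp_rot: [179.8, 0.1, 82.3]
ft_force: [-0.2, 0.7, 0.4]
finger_gap: 60.2
grip_force: 0.0
3104 [ 0.7649941  -0.68514786] floor z 77.15438664759765
```

View pics/end.png

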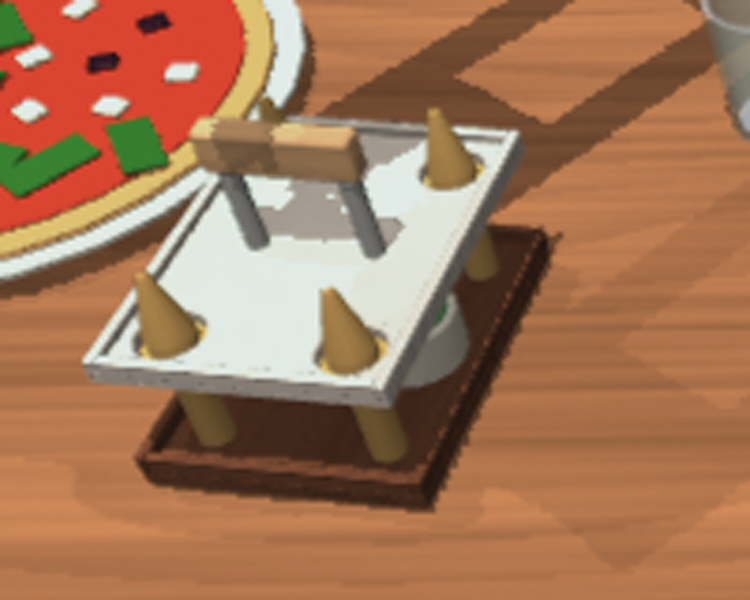

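The posts come up through the holes at (165,320), (350,335) and (450,150), with the fourth tip behind the bar at (267,110). The tray floor is level at z = 77.2, where fully home would be 77, and the gripper is clear.

```bash
python3 -m crank '[[0,0,0,0,6],[0,0,0,0,6],[0,0,0,0,6]]'; python3 -c "
from bench import hand_in;print(hand_in())"
```

```text
time: 19.2
tool_pos: [502.3, -320.4, 256.6]
tcp_rot: [-179.9, -0.1, 82.3]
ft_force: [0.3, -1.0, 0.6]
finger_gap: 60.1
grip_force: 0.0
the job is handed in; nothing more can be done
None
```

The holed tray sits level and fully home on the four brass collars with a post through each hole, set down gently, and the job was handed in at 19.2 s; the first grasp closed on air because the fingers were about 36 mm higher than reported, I corrected for that, and the plain tray was never touched.

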